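# Set the magnetising unit's step selector by fingertip and start it

### The arm

A 6-joint arm with a two-finger parallel gripper is mounted at the origin on the work surface. World frame = base frame: x ahead of the robot, y to its left, z up, the work surface at z = 0. Lengths are in m, angles in rad, forces in N, time in s.
With the tool pointing down it reaches from about 0.325 to 0.875 m from the base axis. Payload 4.4 kg.
Tool frame: the origin (TCP) lies midway between the tips of the shut fingers; the grasp point (between the pads) lies 19 mm behind it (arm.grip_point_offset is the distance from the TCP to the grasp point, in m); z points along the fingers, y is the line along which they close (so a half turn about z gives the same grasp; the last joint's range is limited). The gripper opens to 85 mm and grips with 20 to 120 N. Pads are 22 mm wide; open, the fingers measure 114 mm over their backs; the gripper's body (76 mm by 85 mm) begins 54 mm behind the grasp point. The pads swing forward as they close: fully open they stand 13 mm farther back than shut.
Start: joints at [-1.266, 0.207, 1.542, -0, 1.393, -0.15], TCP at [0.253, -0.516, 0.231] pointing down, gripper open.
Joint ranges: [-2.73, 2.73], [-0.86, 2.22], [0.23, 2.46], [-1.11, 4.25], [0.08, 2.63], [-2.82, 2.82]. Speed limits (rad/s): [2.79, 2.79, 3.14, 3.14, 3.14, 3.14].

### API

Orientations are given as a unit quaternion [x, y, z, w].
In Python, from rig import arm gives the robot as it stands.
- The arm moves only by the tool carry_out, never from a script. Its argument "rows" is a list of rows, each a list of 3 entries, a list of its own where there are three numbers: the turn, a rotation vector about the tool's x, y, z in rad, then the shift along the tool's x, y, z in m, then the closure, from 0 (fully open) to 1 (shut). In form: [[[rx, ry, rz], [dx, dy, dz], jaw], ...]. A call has exactly 5 rows; each row is the pose to reach, as a shift and turn from the pose commanded when the call began, along the tool's axes at that moment; what a row does not reach only later rows make up. A row lasts 1/12 s, in which the tool goes at most 41.7 mm and 7.16 degrees, less where a joint would pass 70% of its speed; a pose out of reach is approached as far as the arm can. A call with a gripper value outside its range is refused whole. The fingers move at their own pace and stop on an object; "newtons" is the grip in N (left out, the last holds). Time passes only in rows, so rows that repeat a pose let the fingers close, or fill a call up. It gives the time, the measured TCP pose, the force, the opening and the grip force at its end, in the units of the state.
- arm.get_state(): the state, without advancing time (a new reading comes with each control period).
- arm.get_image(name): name is "side" or "top"; returns (picture, depth): 400x640x3 uint8, red, green, blue; 400x640 float32, m along the optical axis (not along the pixel's ray), 0 where there is no reading.
- arm.camera_params(name): a dict with "mtx" (3x3 intrinsics, pixels), "R" (3x3) and "t" (3): a world point X has camera coordinates R X + t. Camera axes: x right, y down, z forward; pixel columns grow to the right and rows downward; lengths in m; the calibration is good to about 2 mm. A picture is of the moment at which its call begins. camera_params takes no time and is no camera call.
- arm.hand_in(): hands the job in; it is judged then, once.
Trained networks look in the newest picture that a camera, given by its name, has taken for a name from the list of things; names that differ only in an ending like _2 or _b are one class to them, and where a whole thing is asked for, a point or a joint stands for the part that bears it (a point fixed in the world has none). Each returns a list of dicts, best first, with "conf" (0 to 1); they miss things now and then, are a little off and sometimes report something else, mostly with a low value. They report only what shows in the picture. A call takes as long as a camera call.
- arm.find_in(target, camera): "bbox" ([left, top, right, bottom] as shares, 0 to 1, of the picture: columns of its width, rows of its height, round what is visible of it).
- arm.outline_of(target, camera): "pixels" (400x640 bool, what is visible of it) and "bbox" ([left, top, right, bottom] as shares, 0 to 1, of the picture: columns of its width, rows of its height, round what is visible of it).
The state is a dict: "t": time; "q": joint angles; "qd": joint speeds; "joint_efforts": joint torques, N m; "eef_pos": TCP position; "orientation": TCP orientation; "wrist_force": force on the tool from outside, world axes, zero at the start; "torque": the same for the moment, N m; "gripper_width": finger opening in m; "grasp_force": force on a finger pad.
Only numpy, scipy, OpenCV 4.12 (cv2) and the standard library are available. Lean on these libraries where they do the work, as an engineer would, in place of code of your own. Each camera call takes 0.05 s, during which the arm holds its last target. There are 200 camera calls.

### The job

Ready the magnetising unit for the next link: with a fingertip, push the selector's lever round clockwise, click by click, to step five (the fifth bar after the round 'off' dot) and leave it sitting in that click, without running on past it and without taking the lever between the fingers. Then press the round push-button fully down and let it come up again. Do not press the button before the selector is set, and leave the bushing, the link and the torch where they are.

Things in the scene. Friction and masses are not known exactly. Their poses are not given: they have to be found in the camera images.
- dial: Fixed round aluminium plate under the selector, 166 mm across, 6 mm thick, level on the top panel of a grey steel case (panel 270 x 370 mm, 120 mm above the table). Origin: centre of the plate's underside, on the selector's vertical axis; z up. A fixed grey collar, 64 mm across, rises to 22 mm above the origin. The push-button is 170 mm away on the same panel, on either side.
- off_dot (a point): Centre of the round black 'off' dot, 9 mm across, on the plate, 66 mm from the axis. From it, going clockwise seen from above, seven black radial bars follow every 30 degrees, starting 61 mm from the axis, each longer than the one before (6 to 18 mm). Step five is the fifth bar, 150 degrees clockwise from the dot.
- selector (a joint): Selector angle, rad, growing clockwise seen from above: 0 at the off dot (stop), a sprung click every 0.5236 (30 degrees), to 3.665 at the seventh bar (stop). Step five is 2.618. Let go, the lever springs to the nearest click; it tips over to the next just past half-way between two. Turning it takes up to about 4 N at its end. It starts in off, step one or step two.
- lever_end (a point): Point in the black lever, 50 mm out from the axis, 40 mm above the plate's underside; x outward along the lever, z up. The lever is a one-sided pointer with a white line on top: a straight bar 14 mm thick, from 22 to 54 mm above the plate's underside, reaching 58 mm out from the axis (18 mm behind it), on a hub 54 mm across. Outside the collar there is 16 mm of air under it.
- start_top (a point): Centre of the top face of the black round push-button, 34 mm across, on an aluminium base on the same panel; pressed straight down.
- start (a joint): Travel of the push-button in m: 0 up, 0.006 fully down; a spring needs about 5 N to push it fully down and brings it up again.
- bushing: Loose brass bushing (ring) standing on the panel, 48 mm across, 35 mm high; origin at the centre of its underside. To be left alone.
- link: Loose dark steel link with a brass-bushed eye lying on the table beside the unit, about 200 x 66 x 28 mm; origin under the eye's centre. To be left alone.
- torch: Loose black inspection torch lying on the table on the other side of the unit, about 155 x 36 x 36 mm; origin under its middle. To be left alone.

How it is judged:
By the outcome, as a careful person would: the job done as asked, in the order asked, and still so for the second after the job is handed in, with the robot touching nothing.
It also fails if it takes over 51 s, if anything falls off the work surface, if the arm or the gripper's body presses on something with over 40 N, if the wrist force passes 120 N, or if a joint passes its speed limit or range.

## Working session

There is one attempt and no reset: what is moved stays moved. The work goes in short steps, Python scripts to look and compute and a tool call to move; the robot and the scene stay as the last step left them, time stands still between calls to the robot, and variables do not carry over. Pictures are saved under pics/ and viewed, at most 10 in all, crops included, and the job is handed in when it is done.

Besides the shell and the picture viewer there is one more tool, called after ">>>" as a command line: name --argument value ..., lists and objects as JSON in quotes. carry_out: Moves the arm, as the interface text tells. Its arguments: {"type":"object","properties":{"rows":{"type":"array","items":{"type":"array"}},"newtons":{"type":"number"}},"required":["rows"]}

```bash
mkdir -p pics; ls; cat > h.py <<'E'
import numpy as np, cv2
from rig import arm
from scipy.spatial.transform import Rotation as Ro
def cloud(cam,d):
    p=arm.camera_params(cam);K=np.array(p['mtx']);R=np.array(p['R']);t=np.array(p['t'])
    v,u=np.mgrid[:d.shape[0],:d.shape[1]]
    c=np.stack([(u-K[0,2])/K[0,0]*d,(v-K[1,2])/K[1,1]*d,d],-1)
    return (c-t)@R
def proj(cam,X):
    p=arm.camera_params(cam);c=np.asarray(X)@np.array(p['R']).T+np.array(p['t'])
    q=c@np.array(p['mtx']).T
    return q[...,:2]/q[...,2:]
E
python3 - <<'E'
from h import *
for c in ('top','side'):
    im,d=arm.get_image(c); np.savez(f'{c}0.npz',im=im,d=d)
    cv2.imwrite(f'pics/{c}0.png',im[...,::-1])
    P=cloud(c,d)
    for n in ('dial','off_dot','selector','lever_end','start_top','start','bushing','link','torch'):
        try:
            r=arm.outline_of(n,c)
        except Exception as e: print(c,n,e);continue
        for o in r[:2]:
            m=o['pixels']&(d>0); v,u=np.nonzero(o['pixels'])
            print(c,n,round(o['conf'],2),m.sum(),[round(u.mean()),round(v.mean())],np.median(P[m],0).round(3),P[m].min(0).round(3),P[m].max(0).round(3))
s=arm.get_state();print(s['t'],s['eef_pos'],s['orientation'],s['wrist_force'])
E
```

```text
pics
top dial 0.96 1897 [333, 185] [ 0.594 -0.026  0.127] [ 0.518 -0.108  0.115] [0.678 0.054 0.184]
top dial 0.73 274 [331, 184] [ 0.588 -0.02   0.158] [ 0.561 -0.051  0.125] [0.623 0.023 0.184]
top off_dot 0.71 1919 [333, 185] [ 0.593 -0.026  0.127] [ 0.516 -0.108  0.115] [0.679 0.056 0.184]
top selector 0.52 235 [331, 183] [ 0.59 -0.02  0.16] [ 0.563 -0.05   0.147] [0.623 0.022 0.184]
top lever_end 0.56 288 [331, 183] [ 0.59  -0.019  0.157] [ 0.563 -0.051  0.123] [0.631 0.023 0.184]
top start_top 0.41 72 [283, 196] [0.546 0.135 0.142] [0.533 0.121 0.132] [0.559 0.151 0.149]
top bushing 0.35 440 [447, 244] [ 0.439 -0.429  0.026] [ 0.359 -0.47  -0.005] [ 0.505 -0.388  0.046]
top link 0.71 892 [180, 203] [0.521 0.496 0.024] [ 0.449  0.416 -0.01 ] [0.607 0.602 0.037]
top torch 0.89 424 [446, 244] [ 0.439 -0.429  0.026] [ 0.359 -0.469 -0.005] [ 0.505 -0.388  0.046]
side dial 0.71 1696 [314, 188] [ 0.581 -0.009  0.126] [ 0.514 -0.111  0.118] [0.68  0.057 0.177]
side dial 0.19 315 [269, 193] [0.656 0.089 0.143] [0.636 0.062 0.12 ] [0.685 0.11  0.158]
side off_dot 0.67 1800 [314, 188] [ 0
[... 181 characters left out ...]
 291 [315, 181] [ 0.581 -0.015  0.155] [ 0.561 -0.087  0.126] [0.647 0.026 0.177]
side start_top 0.59 112 [290, 220] [0.545 0.139 0.141] [0.53  0.119 0.132] [0.564 0.153 0.146]
side start 0.42 131 [290, 220] [0.545 0.139 0.141] [0.53  0.095 0.117] [0.568 0.153 0.146]
side bushing 0.52 334 [269, 193] [0.658 0.088 0.144] [0.636 0.023 0.119] [0.715 0.109 0.158]
side link 0.57 2678 [185, 359] [0.52  0.507 0.024] [ 0.451  0.417 -0.001] [0.6   0.593 0.033]
side torch 0.73 432 [429, 177] [ 0.432 -0.422  0.021] [ 0.358 -0.488 -0.004] [ 0.501 -0.384  0.039]
1.0 [ 0.25309128 -0.51630445  0.23128492] [ 9.74138695e-01  2.25950886e-01 -1.57523980e-06 -7.77317075e-07] [ 0.22817105  0.65624855 -0.46874738]
```

```bash
python3 - <<'E'
from h import *
# ortho: rows = x decreasing downward, cols = y decreasing to right
out=[]
for c,z in (('top',.126),('side',.126)):
    im=np.load(f'{c}0.npz')['im']
    n=400; yy=.09-.22/ n*np.arange(n)-.005; xx=.71-.22/n*np.arange(n)
    X=np.stack(np.broadcast_arrays(xx[:,None],yy[None],z),-1)
    m=proj(c,X).astype(np.float32)
    o=cv2.remap(im,m[...,0],m[...,1],cv2.INTER_CUBIC)
    out.append(o)
cv2.imwrite('pics/ortho0.png',np.hstack(out)[...,::-1])
t=[cv2.resize(np.load(f'{c}0.npz')['im'][80:280,130:530],(800,400),interpolation=cv2.INTER_CUBIC)[50:350] for c in('top','side')]
cv2.imwrite('pics/crop0.png',np.vstack(t)[...,::-1])
E
```

```text
(no output)
```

View pics/ortho0.png

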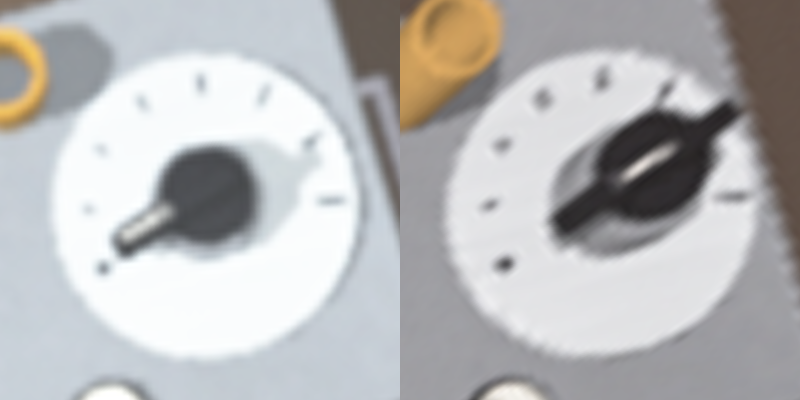

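View pics/crop0.png

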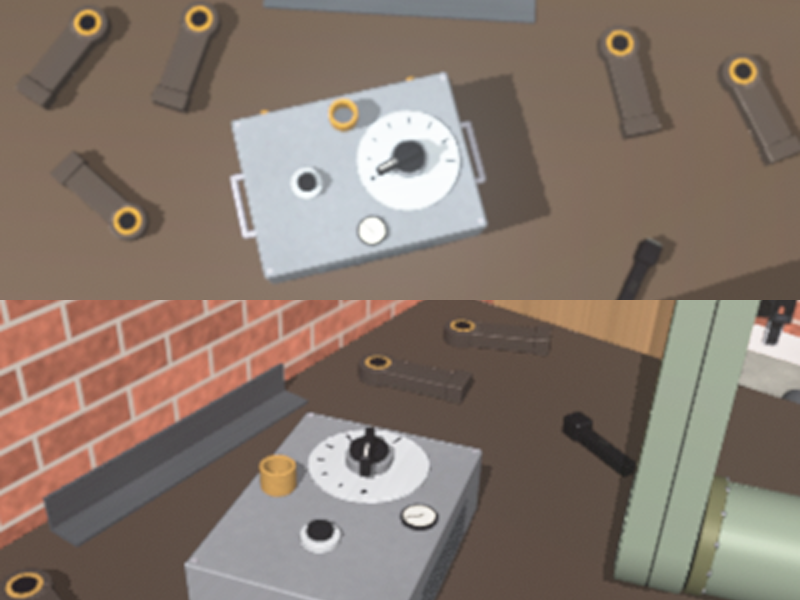

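The top ortho (left half) shows the plate centre near (207,205), the off dot at (103,267) and bar 5 at (264,95). The lever points at the dot, so the selector starts in off. The crop shows the button at (307,182), the bushing at (343,113) and the gauge at (372,230). Next I refine the centre and the angle.

```bash
cat >> h.py <<'E'
import json
from scipy.optimize import least_squares
def plan(tg,cmd):
    """tg: list of (x,y,z,xang_deg); cmd: (pos,xang_deg) commanded. Prints rounded rows, tool straight down."""
    p0,a0=np.array(cmd[0]),np.radians(cmd[1])
    ex=np.array([np.cos(a0),np.sin(a0),0]);ez=np.array([0,0,-1.]);ey=np.cross(ez,ex)
    rows=[]
    for x,y,z,a in tg:
        d=np.array([x,y,z])-p0
        rows.append([[0,0,round(float(-np.radians(a)+a0),3)],[round(float(d@e),4) for e in(ex,ey,ez)],1])
    return rows
def xang(s):
    m=Ro.from_quat(s['orientation']).as_matrix(); return np.degrees(np.arctan2(m[1,0],m[0,0]))
E
python3 - <<'E'
from h import *
# by-eye mark centres in ortho px, refined by dark centroid
eye={'top':[(103,267),(88,208),(100,150),(142,102),(200,82),(264,95),(311,140),(331,200)],'side':[(104,264),(89,205),(103,145),(143,100),(202,78),(264,95),None,(333,196)]}
rr=np.array([66,64,65,66,67,68,69,70])/1000
O=cv2.imread('pics/ortho0.png',0)
for c,off in(('top',0),('side',400)):
    pts=[];ix=[]
    for i,e in enumerate(eye[c]):
        if e is None: continue
        w=O[e[1]-11:e[1]+12,off+e[0]-11:off+e[0]+12].astype(float)
        w=np.clip(np.median(w)-15-w,0,None); yy,xx=np.mgrid[-11:12,-11:12]
        u=e[0]+(w*xx).sum()/w.sum(); v=e[1]+(w*yy).sum()/w.sum()
        pts.append((.71-.00055*v,.085-.00055*u));ix.append(i)
    pts=np.array(pts);ix=np.array(ix)
    f=lambda p:np.r_[p[0]+rr[ix]*np.cos(p[2]-ix*np.pi/6)-pts[:,0],p[1]+rr[ix]*np.sin(p[2]-ix*np.pi/6)-pts[:,1]]
    s=least_squares(f,[.597,-.029,2.1],loss='soft_l1',f_scale=.001)
    print(c,s.x[:2].round(4),np.degrees(s.x[2]).round(1),(f(s.x)*1000).round(1))
    d=np.load(f'{c}0.npz')['d'];P=cloud(c,d)
    m=(P[...,2]>.137)&(np.hypot(P[...,0]-.546,P[...,1]-.137)<.03)
    Q=P[m]; print('button',np.median(Q,0).round(4),Q.min(0).round(3),Q.max(0).round(3),np.linalg.norm(np.median(Q,0)[:2]-s.x[:2]).round(3),np.percentile(Q[:,2],[50,75,90]).round(4))
    m=(P[...,2]>.164)&(np.hypot(P[...,0]-.597,P[...,1]+.029)<.075);Q=P[m];print('levertop z',np.median(Q[:,2]).round(4),m.sum())
print(xang(arm.get_state()))
E
```

```text
top [ 0.5973 -0.0274] 121.8 [-0.1  0.4 -0.  -0.3 -0.1 -0.5  2.2 -0.3  0.4  0.   0.4  0.2 -0.1  0.1
 -0.9 -0.4]
button [0.547  0.1352 0.1423] [0.527 0.118 0.137] [0.562 0.154 0.149] 0.17 [0.1423 0.1439 0.1462]
levertop z 0.1731 111
side [ 0.5995 -0.0285] 121.9 [-0.3 -0.1 -0.4 -0.3  1.1  0.6 -0.2  0.2 -0.1  0.3 -0.3 -0.3 -0.4  0.7]
button [0.5455 0.1366 0.1412] [0.53  0.119 0.137] [0.564 0.153 0.146] 0.174 [0.1412 0.1424 0.1431]
levertop z 0.1729 106
26.117599951717004
```

```bash
python3 - <<'E'
from h import *
p0=np.array([.2531,-.5163,.2313]);p1=np.array([.5438,-.0051,.215]);a0,a1=26.1,211.8
for k in range(6):
    t=[(k*5+i)/30 for i in range(6)]
    g=[(*(p0+(p1-p0)*f),a0+(a1-a0)*f) for f in t]
    print(json.dumps(plan(g[1:],(g[0][:3],g[0][3]))))
E
```

```text
[[[0, 0, -0.108], [0.0162, -0.011, 0.0005], 1], [[0, 0, -0.216], [0.0324, -0.0221, 0.0011], 1], [[0, 0, -0.324], [0.0486, -0.0331, 0.0016], 1], [[0, 0, -0.432], [0.0648, -0.0442, 0.0022], 1], [[0, 0, -0.54], [0.081, -0.0552, 0.0027], 1]]
[[[0, 0, -0.108], [0.0196, -0.0011, 0.0005], 1], [[0, 0, -0.216], [0.0391, -0.0023, 0.0011], 1], [[0, 0, -0.324], [0.0587, -0.0034, 0.0016], 1], [[0, 0, -0.432], [0.0783, -0.0045, 0.0022], 1], [[0, 0, -0.54], [0.0978, -0.0057, 0.0027], 1]]
[[[0, 0, -0.108], [0.0174, 0.0091, 0.0005], 1], [[0, 0, -0.216], [0.0347, 0.0182, 0.0011], 1], [[0, 0, -0.324], [0.0521, 0.0273, 0.0016], 1], [[0, 0, -0.432], [0.0695, 0.0364, 0.0022], 1], [[0, 0, -0.54], [0.0868, 0.0454, 0.0027], 1]]
[[[0, 0, -0.108], [0.0102, 0.0167, 0.0005], 1], [[0, 0, -0.216], [0.0204, 0.0335, 0.0011], 1], [[0, 0, -0.324], [0.0307, 0.0502, 0.0016], 1], [[0, 0, -0.432], [0.0409, 0.0669, 0.0022], 1], [[0, 0, -0.54], [0.0511, 0.0836, 0.0027], 1]]
[[[0, 0, -0.108], [0.0002, 0.0196, 0.0005], 1], [[0, 0, -0.216], [0.0003, 0.0392, 0.0011], 1], [[0, 0, -0.324], [0.0005, 0.0588, 0.0016], 1], [[0, 0, -0.432], [0.0006, 0.0784, 0.0022], 1], [[0, 0, -0.54], [0.0008, 0.098, 0.0027], 1]]
[[[0, 0, -0.108], [-0.0099, 0.0169, 0.0005], 1], [[0, 0, -0.216], [-0.0199, 0.0338, 0.0011], 1], [[0, 0, -0.324], [-0.0298, 0.0507, 0.0016], 1], [[0, 0, -0.432], [-0.0398, 0.0676, 0.0022], 1], [[0, 0, -0.54], [-0.0497, 0.0845, 0.0027], 1]]
```

>>> carry_out --rows '[[[0, 0, -0.108], [0.016, -0.011, 0.0005], 1], [[0, 0, -0.216], [0.032, -0.022, 0.001], 1], [[0, 0, -0.324], [0.049, -0.033, 0.0015], 1], [[0, 0, -0.432], [0.065, -0.044, 0.002], 1], [[0, 0, -0.54], [0.081, -0.055, 0.003], 1]]' --newtons 30

```text
t: 1.42
eef_pos: [0.302, -0.4306, 0.2284]
orientation: [0.877, 0.48, 0.0, 0.0]
wrist_force: [0.4, 1.2, 0.8]
gripper_width: 0.0255
grasp_force: 0.0
```

>>> carry_out --rows '[[[0, 0, -0.108], [0.02, -0.001, 0.0005], 1], [[0, 0, -0.216], [0.039, -0.002, 0.001], 1], [[0, 0, -0.324], [0.059, -0.003, 0.0015], 1], [[0, 0, -0.432], [0.078, -0.0045, 0.002], 1], [[0, 0, -0.54], [0.098, -0.006, 0.003], 1]]'

```text
t: 1.83
eef_pos: [0.3503, -0.3451, 0.2255]
orientation: [0.718, 0.696, -0.0, 0.0]
wrist_force: [0.4, 0.0, 0.7]
gripper_width: 0.0
grasp_force: 0.0
```

>>> carry_out --rows '[[[0, 0, -0.108], [0.017, 0.009, 0.0005], 1], [[0, 0, -0.216], [0.035, 0.018, 0.001], 1], [[0, 0, -0.324], [0.052, 0.027, 0.0015], 1], [[0, 0, -0.432], [0.07, 0.036, 0.002], 1], [[0, 0, -0.54], [0.087, 0.045, 0.003], 1]]'

```text
t: 2.25
eef_pos: [0.3984, -0.2595, 0.2225]
orientation: [0.506, 0.863, -0.0, 0.0]
wrist_force: [0.8, -0.1, 0.7]
gripper_width: 0.0001
grasp_force: 0.0
```

>>> carry_out --rows '[[[0, 0, -0.108], [0.01, 0.017, 0.0005], 1], [[0, 0, -0.216], [0.02, 0.034, 0.001], 1], [[0, 0, -0.324], [0.031, 0.05, 0.0015], 1], [[0, 0, -0.432], [0.041, 0.067, 0.002], 1], [[0, 0, -0.54], [0.051, 0.084, 0.003], 1]]'

```text
t: 2.67
eef_pos: [0.4472, -0.1743, 0.2195]
orientation: [0.257, 0.966, -0.0, 0.0]
wrist_force: [-0.1, -0.6, -0.2]
gripper_width: -0.0
grasp_force: 0.0
```

>>> carry_out --rows '[[[0, 0, -0.108], [0, 0.02, 0.0005], 1], [[0, 0, -0.216], [0, 0.039, 0.001], 1], [[0, 0, -0.324], [0, 0.059, 0.0015], 1], [[0, 0, -0.432], [0, 0.078, 0.002], 1], [[0, 0, -0.54], [0.001, 0.098, 0.003], 1]]'

```text
t: 3.08
eef_pos: [0.4957, -0.0891, 0.2165]
orientation: [-0.01, 1.0, -0.0, 0.0]
wrist_force: [-0.5, 0.4, 0.6]
gripper_width: 0.0002
grasp_force: 0.0
```

>>> carry_out --rows '[[[0, 0, -0.108], [-0.01, 0.017, 0.0005], 1], [[0, 0, -0.216], [-0.02, 0.034, 0.001], 1], [[0, 0, -0.324], [-0.03, 0.051, 0.0015], 1], [[0, 0, -0.432], [-0.04, 0.068, 0.002], 1], [[0, 0, -0.54], [-0.05, 0.0845, 0.002], 1]]'

```text
t: 3.5
eef_pos: [0.5442, -0.0036, 0.2142]
orientation: [-0.276, 0.961, 0.0, -0.0]
wrist_force: [0.0, -0.2, -0.2]
gripper_width: 0.0006
grasp_force: 0.0
```

>>> carry_out --rows '[[[0, 0, 0], [0, 0, 0.013], 1], [[0, 0, 0], [0, 0, 0.026], 1], [[0, 0, 0], [0, 0, 0.039], 1], [[0, 0, 0], [0, 0, 0.052], 1], [[0, 0, 0], [0, 0, 0.064], 1]]'

```text
t: 3.92
eef_pos: [0.5438, -0.0045, 0.1495]
orientation: [-0.274, 0.962, 0.0, -0.0]
wrist_force: [-0.2, -0.5, 0.3]
gripper_width: -0.0
grasp_force: 0.0
```

```bash
cat >> h.py <<'E'
C=np.array([.598,-.028]);OFF=121.8
def pose(s,b=.018,r=.047,z=.150):
    L=np.radians(OFF-s);u=np.array([np.cos(L),np.sin(L)]);n=np.array([-u[1],u[0]])
    return (*(C+r*u+b*n),z,OFF-s+90)
E
python3 - <<'E'
from h import *
s=arm.get_state();print(s['eef_pos'],xang(s),s['wrist_force'])
a=xang(s)%360
def pr(g,cmd): print(json.dumps(plan(g,cmd)))
pr([pose(0,b) for b in (.031,.028,.025,.022,.019)],(s['eef_pos'],a))
st=16
for k in range(9):
    b=.019 if k==0 else .018
    q=pose(k*st,b); pr([pose(k*st+st*i/5) for i in range(1,6)],(q[:3],q[3]))
E
```

```text
[ 0.54380236 -0.00451702  0.14952663] -148.2343985759235 [-0.23713332 -0.4670417   0.26906572]
[[[0, 0, -0.001], [-0.0027, -0.0015, -0.0005], 1], [[0, 0, -0.001], [-0.0057, -0.0015, -0.0005], 1], [[0, 0, -0.001], [-0.0087, -0.0015, -0.0005], 1], [[0, 0, -0.001], [-0.0117, -0.0015, -0.0005], 1], [[0, 0, -0.001], [-0.0147, -0.0015, -0.0005], 1]]
[[[0, 0, 0.056], [-0.0037, 0.0009, 0.0], 1], [[0, 0, 0.112], [-0.0064, 0.0017, 0.0], 1], [[0, 0, 0.168], [-0.0091, 0.0023, 0.0], 1], [[0, 0, 0.223], [-0.0119, 0.0028, 0.0], 1], [[0, 0, 0.279], [-0.0147, 0.0031, 0.0], 1]]
[[[0, 0, 0.056], [-0.0027, 0.0009, 0.0], 1], [[0, 0, 0.112], [-0.0054, 0.0017, 0.0], 1], [[0, 0, 0.168], [-0.0081, 0.0023, 0.0], 1], [[0, 0, 0.223], [-0.0109, 0.0028, 0.0], 1], [[0, 0, 0.279], [-0.0137, 0.0031, 0.0], 1]]
[[[0, 0, 0.056], [-0.0027, 0.0009, 0.0], 1], [[0, 0, 0.112], [-0.0054, 0.0017, 0.0], 1], [[0, 0, 0.168], [-0.0081, 0.0023, 0.0], 1], [[0, 0, 0.223], [-0.0109, 0.0028, 0.0], 1], [[0, 0, 0.279], [-0.0137, 0.0031, 0.0], 1]]
[[[0, 0, 0.056], [-0.0027, 0.0009, 0.0], 1], [[0, 0, 0.112], [-0.0054, 0.0017, 0.0], 1], [[
[... 534 characters left out ...]
, 0.279], [-0.0137, 0.0031, 0.0], 1]]
[[[0, 0, 0.056], [-0.0027, 0.0009, 0.0], 1], [[0, 0, 0.112], [-0.0054, 0.0017, 0.0], 1], [[0, 0, 0.168], [-0.0081, 0.0023, 0.0], 1], [[0, 0, 0.223], [-0.0109, 0.0028, 0.0], 1], [[0, 0, 0.279], [-0.0137, 0.0031, 0.0], 1]]
[[[0, 0, 0.056], [-0.0027, 0.0009, 0.0], 1], [[0, 0, 0.112], [-0.0054, 0.0017, 0.0], 1], [[0, 0, 0.168], [-0.0081, 0.0023, 0.0], 1], [[0, 0, 0.223], [-0.0109, 0.0028, 0.0], 1], [[0, 0, 0.279], [-0.0137, 0.0031, 0.0], 1]]
[[[0, 0, 0.056], [-0.0027, 0.0009, 0.0], 1], [[0, 0, 0.112], [-0.0054, 0.0017, 0.0], 1], [[0, 0, 0.168], [-0.0081, 0.0023, 0.0], 1], [[0, 0, 0.223], [-0.0109, 0.0028, 0.0], 1], [[0, 0, 0.279], [-0.0137, 0.0031, 0.0], 1]]
```

>>> carry_out --rows '[[[0, 0, 0], [-0.003, -0.0015, 0], 1], [[0, 0, 0], [-0.006, -0.0015, 0], 1], [[0, 0, 0], [-0.009, -0.0015, 0], 1], [[0, 0, 0], [-0.012, -0.0015, 0], 1], [[0, 0, 0], [-0.0147, -0.0015, 0], 1]]'

```text
t: 4.33
eef_pos: [0.5583, 0.0019, 0.1514]
orientation: [-0.274, 0.962, -0.0, 0.001]
wrist_force: [0.6, -0.2, -1.2]
gripper_width: 0.0001
grasp_force: 0.0
```

>>> carry_out --rows '[[[0, 0, 0.056], [-0.0037, 0.0009, 0], 1], [[0, 0, 0.112], [-0.0064, 0.0017, 0], 1], [[0, 0, 0.168], [-0.0091, 0.0023, 0], 1], [[0, 0, 0.223], [-0.0119, 0.0028, 0], 1], [[0, 0, 0.279], [-0.0147, 0.0031, 0], 1]]'

```text
t: 4.75
eef_pos: [0.5683, 0.012, 0.1511]
orientation: [-0.136, 0.991, -0.0, 0.0]
wrist_force: [0.1, 0.2, 1.4]
gripper_width: 0.0002
grasp_force: 0.1
```

>>> carry_out --rows '[[[0, 0, 0.056], [-0.0027, 0.0009, 0], 1], [[0, 0, 0.112], [-0.0054, 0.0017, 0], 1], [[0, 0, 0.168], [-0.0081, 0.0023, 0], 1], [[0, 0, 0.223], [-0.0109, 0.0028, 0], 1], [[0, 0, 0.279], [-0.0137, 0.0031, 0], 1]]'

```text
t: 5.17
eef_pos: [0.5807, 0.0191, 0.1509]
orientation: [0.003, 1.0, -0.0, 0.0]
wrist_force: [-1.6, -0.5, 0.5]
gripper_width: 0.0001
grasp_force: 0.9
```

```bash
cat >> h.py <<'E'
def view(name):
    out=[]
    for c in('top','side'):
        im,_=arm.get_image(c)
        n=400; yy=.085-.22/n*np.arange(n); xx=.71-.22/n*np.arange(n)
        X=np.stack(np.broadcast_arrays(xx[:,None],yy[None],.174),-1)
        m=proj(c,X).astype(np.float32)
        out.append(cv2.remap(im,m[...,0],m[...,1],cv2.INTER_CUBIC))
    cv2.imwrite(name,np.hstack(out)[...,::-1])
    s=arm.get_state();a=np.radians(xang(s));p=s['eef_pos']
    L=xang(s)-90;u=np.array([np.cos(np.radians(L)),np.sin(np.radians(L))]);e=p[:2]-C
    print('s',(OFF-L)%360,'r,b',e@u,e@[-u[1],u[0]],'z',p[2],'F',s['wrist_force'],s['t'])
E
python3 -c "
from h import *
view('pics/a1.png')"
```

```text
s 31.98931891719205 r,b 0.04702973379665208 0.01732213441281108 z 0.15089503643811297 F [-1.37934147 -0.94948723  1.2904023 ] 5.2667
```

View pics/a1.png

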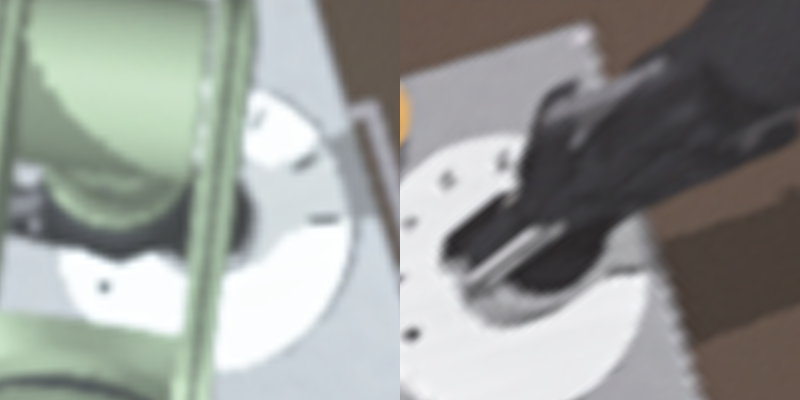

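The side view shows the lever (dark bar, end at about (445,250)) now near step one. The closed fingertip is beside it at about (475,270), and the force is small. I carry on pushing.

>>> carry_out --rows '[[[0, 0, 0.056], [-0.0027, 0.0009, 0], 1], [[0, 0, 0.112], [-0.0054, 0.0017, 0], 1], [[0, 0, 0.168], [-0.0081, 0.0023, 0], 1], [[0, 0, 0.223], [-0.0109, 0.0028, 0], 1], [[0, 0, 0.279], [-0.0137, 0.0031, 0], 1]]'

```text
t: 5.68
eef_pos: [0.5941, 0.0222, 0.1507]
orientation: [0.141, 0.99, 0.0, 0.0]
wrist_force: [0.3, -0.3, -1.0]
gripper_width: 0.0001
grasp_force: 0.0
```

>>> carry_out --rows '[[[0, 0, 0.056], [-0.0027, 0.0009, 0], 1], [[0, 0, 0.112], [-0.0054, 0.0017, 0], 1], [[0, 0, 0.168], [-0.0081, 0.0023, 0], 1], [[0, 0, 0.223], [-0.0109, 0.0028, 0], 1], [[0, 0, 0.279], [-0.0137, 0.0031, 0], 1]]'

```text
t: 6.1
eef_pos: [0.608, 0.0214, 0.1506]
orientation: [0.278, 0.961, 0.0, -0.0]
wrist_force: [-2.8, 1.8, 1.9]
gripper_width: -0.0001
grasp_force: 1.2
```

>>> carry_out --rows '[[[0, 0, 0.056], [-0.0027, 0.0009, 0], 1], [[0, 0, 0.112], [-0.0054, 0.0017, 0], 1], [[0, 0, 0.168], [-0.0081, 0.0023, 0], 1], [[0, 0, 0.223], [-0.0109, 0.0028, 0], 1], [[0, 0, 0.279], [-0.0137, 0.0031, 0], 1]]'

```text
t: 6.52
eef_pos: [0.6217, 0.0166, 0.1507]
orientation: [0.408, 0.913, 0.0, 0.0]
wrist_force: [0.6, 0.0, 0.4]
gripper_width: 0.0002
grasp_force: 0.0
```

```bash
python3 - <<'E'
from h import *
view('pics/a2o.png')
im,_=arm.get_image('side');cv2.imwrite('pics/a2.png',cv2.resize(im[130:250,250:390],(700,600),interpolation=cv2.INTER_CUBIC)[...,::-1])
E
```

```text
s 79.90034753250502 r,b 0.04739412526190869 0.01697587207743733 z 0.15074676828546024 F [-0.33667584  0.48833946  0.39986169] 6.6167
```

View pics/a2.png

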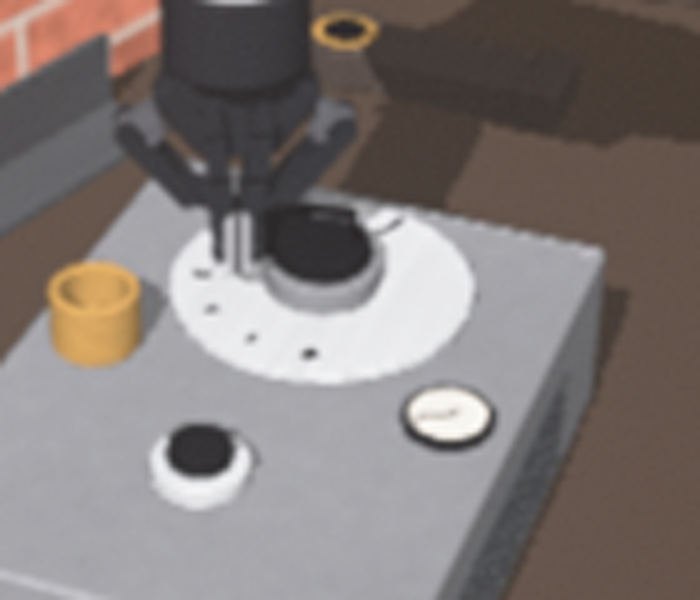

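The fingertip is at (240,245) with the lever ahead of it. Force rises and then drops to zero at each half step, which matches the clicks, so the lever should now be at step three.

>>> carry_out --rows '[[[0, 0, 0.056], [-0.0027, 0.0009, 0], 1], [[0, 0, 0.112], [-0.0054, 0.0017, 0], 1], [[0, 0, 0.168], [-0.0081, 0.0023, 0], 1], [[0, 0, 0.223], [-0.0109, 0.0028, 0], 1], [[0, 0, 0.279], [-0.0137, 0.0031, 0], 1]]'

```text
t: 7.08
eef_pos: [0.6323, 0.0091, 0.1504]
orientation: [0.531, 0.847, 0.0, -0.001]
wrist_force: [-1.8, 2.1, 0.9]
gripper_width: 0.0001
grasp_force: 1.6
```

>>> carry_out --rows '[[[0, 0, 0.056], [-0.0027, 0.0009, 0], 1], [[0, 0, 0.112], [-0.0054, 0.0017, 0], 1], [[0, 0, 0.168], [-0.0081, 0.0023, 0], 1], [[0, 0, 0.223], [-0.0109, 0.0028, 0], 1], [[0, 0, 0.279], [-0.0137, 0.0031, 0], 1]]'

```text
t: 7.5
eef_pos: [0.6415, -0.0025, 0.1504]
orientation: [0.644, 0.765, 0.0, 0.0]
wrist_force: [0.9, 0.8, 0.3]
gripper_width: -0.0001
grasp_force: 0.0
```

>>> carry_out --rows '[[[0, 0, 0.056], [-0.0027, 0.0009, 0], 1], [[0, 0, 0.112], [-0.0054, 0.0017, 0], 1], [[0, 0, 0.168], [-0.0081, 0.0023, 0], 1], [[0, 0, 0.223], [-0.0109, 0.0028, 0], 1], [[0, 0, 0.279], [-0.0137, 0.0031, 0], 1]]'

```text
t: 7.92
eef_pos: [0.6468, -0.0144, 0.1504]
orientation: [0.744, 0.668, 0.001, -0.001]
wrist_force: [-0.5, 5.1, -0.0]
gripper_width: -0.0002
grasp_force: 1.8
```

```bash
python3 - <<'E'
from h import *
s=arm.get_state();L=xang(s)-90;u=np.array([np.cos(np.radians(L)),np.sin(np.radians(L))]);e=s['eef_pos'][:2]-C
print((OFF-L)%360,e@u,e@[-u[1],u[0]],s['wrist_force'],s['q'])
E
```

```text
127.9416037803383 0.04711391542953798 0.018734955430644705 [-0.53885806  5.08035893 -0.03955921] [-0.15709427  0.42630233  1.42898328  0.0025155   1.2866748  -0.05060894]
```

>>> carry_out --rows '[[[0, 0, 0.035], [-0.0017, 0.0006, 0], 1], [[0, 0, 0.07], [-0.0034, 0.0011, 0], 1], [[0, 0, 0.105], [-0.005, 0.0016, 0], 1], [[0, 0, 0.14], [-0.0068, 0.002, 0], 1], [[0, 0, 0.175], [-0.0085, 0.0024, 0], 1]]'

```text
t: 8.33
eef_pos: [0.6484, -0.0242, 0.1504]
orientation: [0.799, 0.601, 0.0, 0.0]
wrist_force: [0.5, -0.5, 0.1]
gripper_width: 0.0001
grasp_force: 0.0
```

```bash
python3 - <<'E'
from h import *
view('pics/a3o.png')
im,_=arm.get_image('side');a=cv2.resize(im[140:220,270:350],(600,600),interpolation=cv2.INTER_CUBIC)
cv2.imwrite('pics/a3.png',a[...,::-1])
E
```

```text
s 137.86214467241274 r,b 0.047455657040447366 0.01730706065403057 z 0.1504312893058013 F [-0.0095928  -0.10615674 -0.06706997] 8.4333
```

View pics/a3.png

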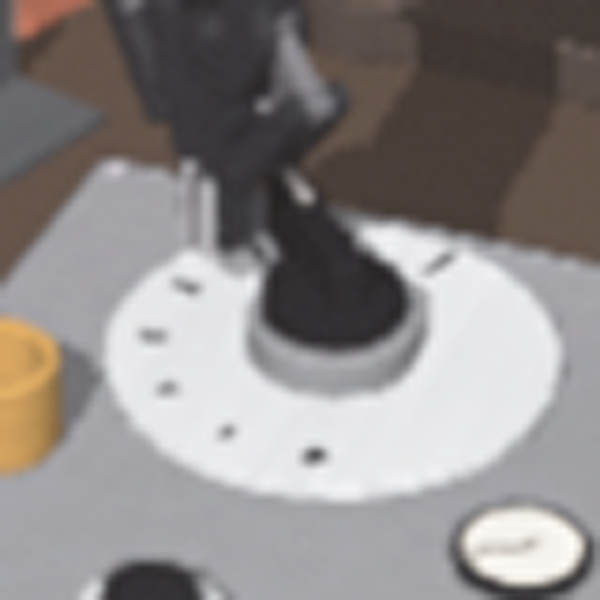

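The side view shows the lever, with its white line at (300,185), ahead of the fingertip at (230,230). The force is zero, so it has tipped into the next click. I back off, lift and check it from above.

>>> carry_out --rows '[[[0, 0, 0], [0.005, 0, 0], 1], [[0, 0, 0], [0.01, 0, 0], 1], [[0, 0, 0], [0.012, 0, -0.02], 1], [[0, 0, 0], [0.012, 0, -0.045], 1], [[0, 0, 0], [0.012, 0, -0.07], 1]]'

```text
t: 8.9
eef_pos: [0.651, -0.0118, 0.2199]
orientation: [0.799, 0.601, -0.001, -0.001]
wrist_force: [0.6, 0.2, 0.2]
gripper_width: 0.0
grasp_force: 0.0
```

```bash
python3 - <<'E'
from h import *
s=arm.get_state();print(s['eef_pos'],xang(s))
p=s['eef_pos'];a=xang(s);t=np.array([.546,.136,.19])
for k in range(2):
    g=[p+(t-p)*(k*5+i)/10 for i in range(6)]
    print(json.dumps(plan([(*x,a) for x in g[1:]],(g[0],a))))
E
```

```text
[ 0.65104899 -0.01176931  0.21990513] 73.94174762192057
[[[0, 0, 0.0], [0.0113, -0.0142, 0.003], 1], [[0, 0, 0.0], [0.0226, -0.0284, 0.006], 1], [[0, 0, 0.0], [0.0339, -0.0425, 0.009], 1], [[0, 0, 0.0], [0.0452, -0.0567, 0.012], 1], [[0, 0, 0.0], [0.0565, -0.0709, 0.015], 1]]
[[[0, 0, 0.0], [0.0113, -0.0142, 0.003], 1], [[0, 0, 0.0], [0.0226, -0.0284, 0.006], 1], [[0, 0, 0.0], [0.0339, -0.0425, 0.009], 1], [[0, 0, 0.0], [0.0452, -0.0567, 0.012], 1], [[0, 0, 0.0], [0.0565, -0.0709, 0.015], 1]]
```

>>> carry_out --rows '[[[0, 0, 0], [0.0113, -0.0142, 0.003], 1], [[0, 0, 0], [0.0226, -0.0284, 0.006], 1], [[0, 0, 0], [0.034, -0.0425, 0.009], 1], [[0, 0, 0], [0.045, -0.0567, 0.012], 1], [[0, 0, 0], [0.0565, -0.071, 0.015], 1]]'

```text
t: 9.32
eef_pos: [0.5988, 0.0624, 0.2053]
orientation: [0.799, 0.601, 0.0, -0.0]
wrist_force: [0.2, -0.2, -0.4]
gripper_width: 0.0
grasp_force: 0.0
```

>>> carry_out --rows '[[[0, 0, 0], [0.0113, -0.0142, 0.003], 1], [[0, 0, 0], [0.0226, -0.0284, 0.006], 1], [[0, 0, 0], [0.034, -0.0425, 0.009], 1], [[0, 0, 0], [0.045, -0.0567, 0.012], 1], [[0, 0, 0], [0.0565, -0.071, 0.015], 1]]'

```text
t: 9.73
eef_pos: [0.5462, 0.1365, 0.1903]
orientation: [0.799, 0.601, 0.0, -0.0]
wrist_force: [-0.0, -0.5, -1.0]
gripper_width: -0.0002
grasp_force: 0.0
```

```bash
python3 - <<'E'
from h import *
view('pics/a4.png'); s=arm.get_state();print(s['eef_pos'],xang(s))
E
```

```text
s 137.71848874230096 r,b -0.0967018785930563 0.14477660752442773 z 0.18963750551444603 F [ 0.75304958  0.3163579  -0.43058556] 9.8333
[0.54471418 0.13774722 0.18963751] 74.08151125769903
```

View pics/a4.png

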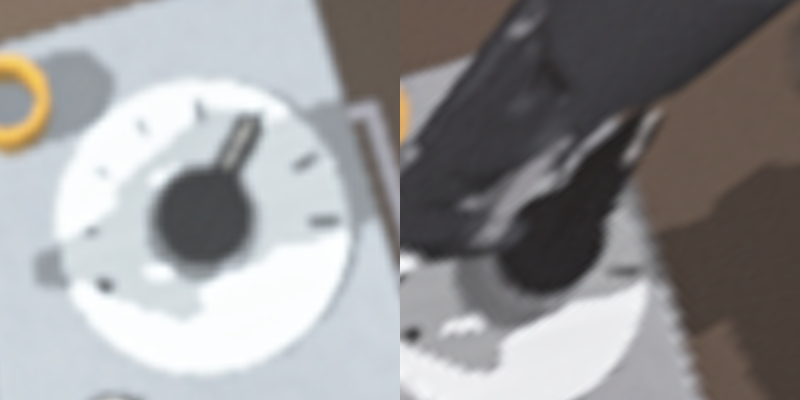

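From the top, the lever at (240,140) covers bar 5, with bar 4 at (200,110) before it and bars 6 and 7 after it. That is step five. Now I press the button.

>>> carry_out --rows '[[[0, 0, 0], [0, 0, 0.015], 1], [[0, 0, 0], [0, 0, 0.028], 1], [[0, 0, 0], [0, 0, 0.038], 1], [[0, 0, 0], [0, 0, 0.043], 1], [[0, 0, 0], [0, 0, 0.045], 1]]'

```text
t: 10.25
eef_pos: [0.5464, 0.1349, 0.1442]
orientation: [0.799, 0.601, -0.001, -0.0]
wrist_force: [-0.2, 0.7, -0.4]
gripper_width: 0.0001
grasp_force: 0.0
```

>>> carry_out --rows '[[[0, 0, 0], [0, 0, 0.001], 1], [[0, 0, 0], [0, 0, 0.002], 1], [[0, 0, 0], [0, 0, 0.003], 1], [[0, 0, 0], [0, 0, 0.004], 1], [[0, 0, 0], [0, 0, 0.005], 1]]'

```text
t: 10.67
eef_pos: [0.5474, 0.1352, 0.141]
orientation: [0.799, 0.601, 0.001, 0.0]
wrist_force: [0.2, -0.1, 2.5]
gripper_width: -0.0001
grasp_force: 1.0
```

Contact has begun. I press on in small steps, watching the force.

>>> carry_out --rows '[[[0, 0, 0], [0, 0, 0.001], 1], [[0, 0, 0], [0, 0, 0.002], 1], [[0, 0, 0], [0, 0, 0.003], 1], [[0, 0, 0], [0, 0, 0.003], 1], [[0, 0, 0], [0, 0, 0.003], 1]]'

```text
t: 11.08
eef_pos: [0.5474, 0.1352, 0.1378]
orientation: [0.799, 0.601, 0.001, 0.0]
wrist_force: [1.1, -1.0, 3.8]
gripper_width: 0.0001
grasp_force: 1.9
```

>>> carry_out --rows '[[[0, 0, 0], [0, 0, 0.001], 1], [[0, 0, 0], [0, 0, 0.002], 1], [[0, 0, 0], [0, 0, 0.002], 1], [[0, 0, 0], [0, 0, 0.002], 1], [[0, 0, 0], [0, 0, 0.002], 1]]'

```text
t: 11.5
eef_pos: [0.5474, 0.1352, 0.136]
orientation: [0.799, 0.601, 0.001, 0.0]
wrist_force: [0.5, -1.1, 6.3]
gripper_width: -0.0004
grasp_force: 3.2
```

>>> carry_out --rows '[[[0, 0, 0], [0, 0, 0.0005], 1], [[0, 0, 0], [0, 0, 0.001], 1], [[0, 0, 0], [0, 0, 0.0015], 1], [[0, 0, 0], [0, 0, 0.0015], 1], [[0, 0, 0], [0, 0, 0.0015], 1]]'

```text
t: 11.92
eef_pos: [0.5475, 0.1352, 0.1359]
orientation: [0.799, 0.601, 0.001, 0.001]
wrist_force: [-3.7, -0.4, 11.8]
gripper_width: -0.0002
grasp_force: 6.4
```

The tip has stopped at z = 0.136 m while the force climbed to 12 N, so the button is fully down. I release it and lift.

>>> carry_out --rows '[[[0, 0, 0], [0, 0, -0.003], 1], [[0, 0, 0], [0, 0, -0.008], 1], [[0, 0, 0], [0, 0, -0.02], 1], [[0, 0, 0], [0, 0, -0.05], 1], [[0, 0, 0], [0, 0, -0.08], 1]]'

```text
t: 12.33
eef_pos: [0.5443, 0.1351, 0.2123]
orientation: [0.799, 0.601, -0.003, -0.002]
wrist_force: [0.5, 1.2, 0.3]
gripper_width: 0.0
grasp_force: 0.0
```

```bash
python3 - <<'E'
from h import *
im,_=arm.get_image('side');im2,_=arm.get_image('top')
f=lambda a:cv2.resize(a,(400,400),interpolation=cv2.INTER_CUBIC)
cv2.imwrite('pics/a5.png',np.hstack([f(im[140:260,240:360]),f(im2[125:245,260:380])])[...,::-1])
print(arm.get_state()['eef_pos'],arm.get_state()['wrist_force'])
E
```

```text
[0.5499116  0.13571603 0.21962786] [0.24828805 0.31824355 0.01979335]
```

View pics/a5.png

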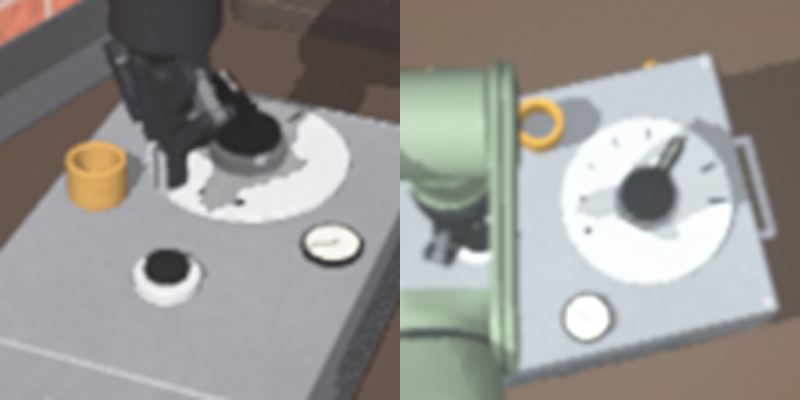

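The button at (167,267) is up again, the lever at (670,155) is still on bar 5, the bushing has not moved and the gripper is clear.

```bash
python3 -c "
from rig import arm
print(arm.hand_in())"
```

```text
the job is handed in; nothing more can be done
None
```

I pushed the selector from off to step five with the closed fingertip, then pressed the button fully down and released it; the final pictures show the lever on bar 5 and the button up, and the job is handed in (result not shown to me).

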